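# Set the stops and hold the stamp in the corner of the stamping guide

## Robot

A 6-joint arm with a two-finger parallel gripper is mounted at the origin on a cart in front of the work surface, level with it; the furniture and walls round the work are solid. World frame = base frame: x ahead of the robot, y to its left, z up, the work surface at z = 0. Lengths are in mm, angles in rad, forces in N, time in s.
With the tool pointing down it reaches from about 300 to 750 mm from the base axis. Payload 8.5 kg.
Tool frame: the origin (TCP) lies at the very end of the fingers, on their centre line; the grasp point (between the pads) lies pinch_z behind it (pinch_z is the distance from the TCP to the grasp point, in mm); z points along the fingers, x is the direction in which the jaws open and shut, and the axes are right-handed (so a half turn about z gives the same grasp; the last joint's range is limited). The gripper opens to 88 mm and grips with 3 to 60 N. Pads are 18 mm wide; open, the fingers measure 123 mm over their backs; the gripper's body (75 mm by 187 mm) begins 45 mm behind the grasp point.
Start: joints at [0.946, 0.381, 1.297, -0, 1.464, -0.215], TCP at [219.124, 504.445, 238.748] pointing down, gripper open.
Joint ranges: [-3.11, 3.11], [-0.89, 2.33], [0.22, 2.48], [-1.42, 4.56], [0.17, 2.85], [-2.88, 2.88]. Speed limits (rad/s): [2.39, 2.39, 3.14, 3.14, 3.14, 3.14].

## Interface

Orientations are given as a rotation vector (axis times angle).
In Python, from rig import read_state, get_image, hand_in, pinch_z gives the robot as it stands.
- The arm moves only by the shell command python3 -m handwheel 'ROWS' [FORCE]. ROWS is JSON, a list of rows, each a list of 7 numbers: the shift along the tool's x, y, z in units of 40 mm (1.0 is 40 mm), then the turn, a rotation vector about the tool's x, y, z in units of 6 degrees (1.0 is 6 degrees), then the finger opening in mm, from 0 to 88.1. A call has 1 to 12 rows; each row shifts and turns the commanded pose from where the row before left it, along the tool's axes as they then stand; what a row does not reach is not made up. A row lasts 1/10 s, in which the tool goes at most 50 mm and 8.59 degrees, less where a joint would pass 70% of its speed; a pose out of reach is approached as far as the arm can. A call is refused whole if a number of a shift passes 1 or a number of a turn 1, either way. A call with a gripper value outside its range is refused whole. The fingers move at their own pace and stop on an object; FORCE is the grip in N (left out, the last holds). Time passes only in rows, so rows that do not move let the fingers close. It gives the time, the measured TCP pose, the force and the opening at its end, in the units of the state.
- read_state(): the state, without advancing time (a new reading comes with each control period).
- get_image(name): name is "scene" or "top" or "wrist"; returns a dict with "pixels" (384x512x3 uint8, red, green, blue), "depth" (384x512 float32, mm along the optical axis (not along the pixel's ray), 0 where there is no reading), "intrinsics" (3x3 intrinsics, pixels), "k1" (the pictures are not rectified: a ray, as slopes to the right and down, at radius r is drawn at 1 + k1 r^2 times it, then the intrinsics apply), "xyz" and "attitude" of the camera in the world. Camera axes: x right, y down, z forward; pixel columns grow to the right and rows downward; lengths in mm; the calibration is good to about 2 mm. A picture is of the moment at which its call begins.
- hand_in(): hands the job in, once; it reports no verdict.
The state is a dict: "t": time; "joints": joint angles; "qvel": joint speeds; "joint_efforts": joint torques, N m; "position": TCP position; "ee_rot": TCP orientation; "wrist_force": force on the tool from outside, world axes, zero at the start; "ft_torque": the same for the moment, N m; "grip_width": opening from 0.0 (shut) to 1.0 (fully open).
Only numpy, scipy, OpenCV 4.12 (cv2) and the standard library are available. Lean on these libraries where they do the work, as an engineer would, in place of code of your own. Each camera call takes 0.05 s, during which the arm holds its last target. There are 200 camera calls.

## Task

Set up the stamping guide: move the two steel stop pegs from their stand into the guide board, seating one fully in hole 1 (one dot, next to the rail) and let go of it, and only then the other in hole 2 (two dots). Then stand the stamp upright on the board in the corner they form, square, with the short end pressed against the rail and the long side of its foot pressed against the pegs at the same time, without ramming it. Finish while still holding it pressed there, and leave the other things on the desk where they are.

Things in the scene. Friction and masses are not known exactly. Their poses are not given: they have to be found in the camera images.
- jig: Stamping guide: a light wooden board 180 x 150 x 24 mm fixed on the desk, origin at the centre of its underside, top face 24 mm above the desk. Its x axis runs along the rail towards the peg holes, its y axis points at the rail, z up.
- rail: Straight aluminium rail fixed on the board, 115 mm long along the board's x, 12 mm thick, 45 mm high above the board's top. Same axes as the board; its origin is above the board's centre, at the board's top face. Its inner face is the plane y = +60 mm in these axes; it runs from x = -85 to x = +30 mm.
- hole_1 (a point): Centre of the mouth of hole 1 (one black dot beside it), at the board's top face; the hole nearer the rail, 24 mm from the rail's inner face. 14.5 mm bore, chamfered, blind, 20 mm deep. Axes as the board.
- hole_2 (a point): Centre of the mouth of hole 2 (two black dots beside it), 54 mm from the rail's inner face and 30 mm from hole 1 along the board's -y; bore as hole 1. Axes as the board.
- corner (a point): Point on the board's top face where the rail's inner face line (along the board's x) meets the line that touches the seated pegs' heads on the stamp's side (along the board's y). The stamp belongs on the -x, -y side of this point (board axes).
- stamp_place (a point): Point on the board's top face under the centre of the stamp when it is home in the corner: 23 mm (x) and 34 mm (y) from the corner. Axes as the board: the stamp's long side lies along this y.
- stand: Darker wooden peg stand 50 x 100 x 24 mm, fixed on the desk, origin at the centre of its underside. It stores the two pegs upright in two blind holes at y = +26 and -26 mm in its own axes (long axis y); the pegs' heads stand on its top face, 24 mm up.
- stamp_mid (a point): Black self-inking stamp, upright: its centre, half-way up (37.5 mm above its underside). 46 (x) x 68 (y) x 75 mm, 0.1 to 0.22 kg; it does not compress. Upper body, 34 to 75 mm up: 44 mm wide in x (grip here, across x), 68 mm long in y. Below it a narrower waist, 37 x 60 mm.
- stamp: The same stamp, origin at the centre of its underside, z up. At the bottom it has a foot flange 46 mm (x) by 68 mm (y), 3.5 mm high, of smooth slippery plastic: the foot's short (46 mm) end meets the rail, its long (68 mm) side the pegs; the pegs (22 mm high) stay below the upper body; the rail (45 mm) also meets the upper body's end, flush with the foot's.
- peg_a_head (a point): Steel stop peg (the two are alike and interchangeable): centre of its head, half-way up the head. Head a cylinder 20 mm in diameter, 22 mm high; below it a foot 12 mm in diameter, 18 mm long, with a tapered end; the head's underside is the shoulder that rests on the board when seated (this point then lies 11 mm above the board's top). 70 g. z along the peg, up.
- peg_a: The same peg, origin at the lower end of its foot (29 mm below the head's centre).
- peg_b_head (a point): Steel stop peg (the two are alike and interchangeable): centre of its head, half-way up the head. Head a cylinder 20 mm in diameter, 22 mm high; below it a foot 12 mm in diameter, 18 mm long, with a tapered end; the head's underside is the shoulder that rests on the board when seated (this point then lies 11 mm above the board's top). 70 g. z along the peg, up.
- peg_b: The same peg, origin at the lower end of its foot (29 mm below the head's centre).
- glue_bottle_yellow: Bystander, loose: glue bottle with an orange-yellow label and white spout, 33x45x102 mm, origin under its centre.
- corrector_bottle: Bystander, loose: small white bottle with ribbed cap, 31x31x72 mm, origin under its centre.
- clip_box: Bystander, loose: flat clip box with a green lid, 52x64x21 mm, origin under its centre.
- glue_stick: Bystander, loose: upright red glue stick with a white cap, 27x27x92 mm, origin under its centre.
- eraser: Bystander, loose: two-tone eraser lying flat, 18x52x12 mm, origin under its centre.
- sharpener_teal: Bystander, loose: oval teal sharpener, 27x48x22 mm, origin under its centre.

How it is judged:
By the outcome, as a careful person would: the job done as asked, in the order asked, and still so for the second after the job is handed in, while the arm keeps its last pose, push and grip.
It also fails if it takes over 72 s, if anything falls off the work surface, if the arm or the gripper's body presses on something with over 40 N, if the wrist force passes 120 N, or if a joint passes its speed limit or range.

## Working session

There is one attempt and no reset: what is moved stays moved. The work goes in short steps, Python scripts to look and compute and a shell command to move; the robot and the scene stay as the last step left them, time stands still between calls to the robot, and variables do not carry over. Pictures are saved under pics/ and viewed, about 8 in all and at most 12, crops included, and the job is handed in when it is done.

```bash
mkdir -p pics; cat > h.py <<'E'
import numpy as np,cv2
from rig import read_state,get_image,hand_in,pinch_z
from scipy.spatial.transform import Rotation as R
def grab(n):
    im=get_image(n); np.savez(f'{n}.npz',**{k:im[k] for k in im}); return im
def att(im):
    a=np.array(im['attitude'],float); return R.from_rotvec(a).as_matrix() if a.size==3 else a.reshape(3,3)
def ray(im,u,v):
    K=np.array(im['intrinsics']);k=float(im['k1'])
    d=np.array([(u-K[0,2])/K[0,0],(v-K[1,2])/K[1,1]]);s=d.copy()
    for _ in range(20): s=d/(1+k*(s@s))
    return att(im)@np.array([s[0],s[1],1.]), np.array(im['xyz'],float)
def onz(im,u,v,z):
    d,o=ray(im,u,v); return o+d*(z-o[2])/d[2]
def dep(im,u,v):
    d,o=ray(im,u,v); return o+d*float(im['depth'][int(round(v)),int(round(u))])
def save(im,name,crop=None,s=1):
    p=im['pixels'][...,::-1]
    if crop: a,b,c,d=crop; p=p[b:d,a:c]
    cv2.imwrite('pics/'+name,cv2.resize(p,None,fx=s,fy=s,interpolation=cv2.INTER_CUBIC))
E
python3 - <<'E'
from h import *
print(read_state(), pinch_z() if callable(pinch_z) else pinch_z)
for n in('top','scene'):
    im=grab(n); save(im,n+'0.png',s=1.5); print(im['xyz'],im['attitude'],im['intrinsics'],im['k1'])
E
```

```text
{'t': 0.0, 'joints': array([ 9.45709878e-01,  3.81204910e-01,  1.29826482e+00, -2.02796232e-05,
        1.46358173e+00, -2.15305024e-01]), 'qvel': array([-0.00055192, -0.00095062, -0.00054849,  0.00050865, -0.00111488,
       -0.00165112]), 'joint_efforts': array([-1.69526862e-03, -4.37919974e+01, -2.24559546e+01,  7.12684589e-02,
        3.52323451e-02, -1.33331100e-04]), 'position': array([218.96649738, 504.22775906, 238.13161304]), 'ee_rot': array([ 2.62649704e+00,  1.72270765e+00, -2.12868673e-03]), 'wrist_force': array([0.06791144, 0.48525426, 0.07728521]), 'ft_torque': array([ 0.0237176 , -0.01587555, -0.03578101]), 'grip_width': 0.9961138121519907} 18.700000000000003
[ 314.52105752   64.52669678 1242.75294251] [-2.07041888  2.12840339 -0.24069945] [[431.10097242   0.         246.53241503]
 [  0.         431.10097242 188.69965585]
 [  0.           0.           1.        ]] -0.15609341131456883
[ 211.3046199  -449.31488132  738.41023225] [-2.26726761  0.78669517 -0.29000579] [[378.07712805   0.         257.6497296 ]
 [  0.         378.07712805 194.11335647]
 [  0.           0.           1.        ]] -0.006814887170308906
```

View pics/top0.png

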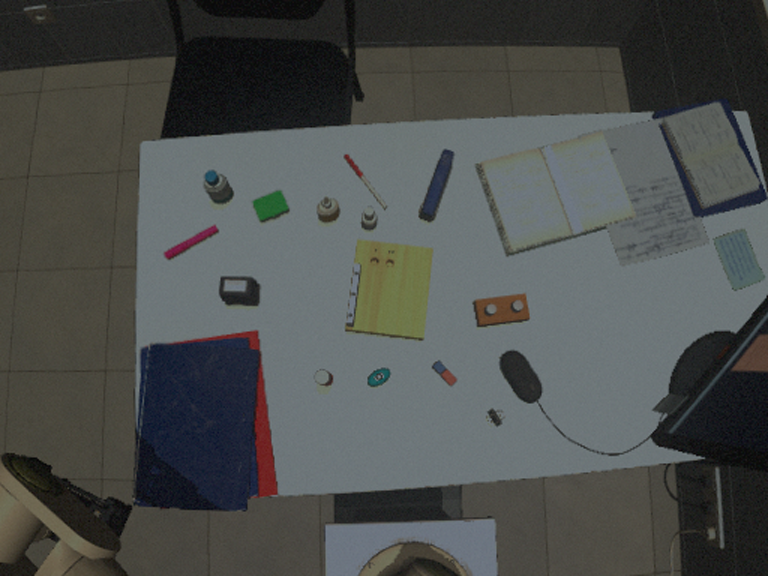

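The top view shows the board centre near (390,290) in the 1.5x picture, with its rail on the left and the holes at (376,256) and (391,256). The stand is at (502,309) with two pegs, and the black stamp is at (239,290). Next I enlarge these.

```bash
python3 - <<'E'
from h import *
im=dict(np.load('top.npz'))
save(im,'c1.png',(225,150,365,235),5.7)
p=cv2.convertScaleAbs(im['pixels'],alpha=2.2)[...,::-1]
a=cv2.resize(p[150:235,225:360],None,fx=5,fy=5,interpolation=cv2.INTER_CUBIC)
b=cv2.resize(p[175:212,135:185],None,fx=5,fy=5,interpolation=cv2.INTER_CUBIC)
c=np.zeros((610,675,3),np.uint8);c[:425]=a;c[425:610,:250]=b
cv2.imwrite('pics/c1.png',c[:600])
for n,(u,v) in dict(stamp=(159,192),peg1=(327,206),peg2=(345,204),board=(270,205),stand=(335,205),desk=(290,240)).items(): print(n,dep(im,u,v).round(1))
E
```

```text
stamp [584.1 306.6  76.2]
peg1 [ 536.7 -164.9   47.1]
peg2 [ 540.8 -217.    47.5]
board [548.5  -4.4  25.5]
stand [ 542.9 -192.5   25.9]
desk [448.9 -59.9  -1.8]
```

View pics/c1.png

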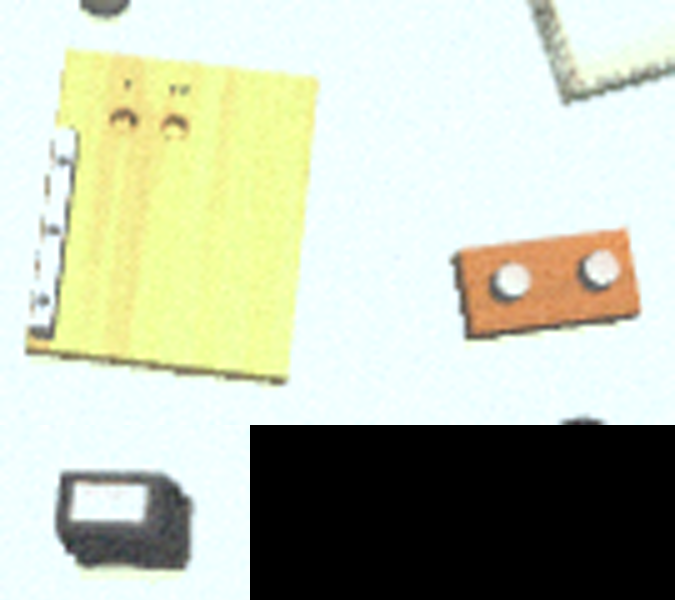

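View pics/scene0.png

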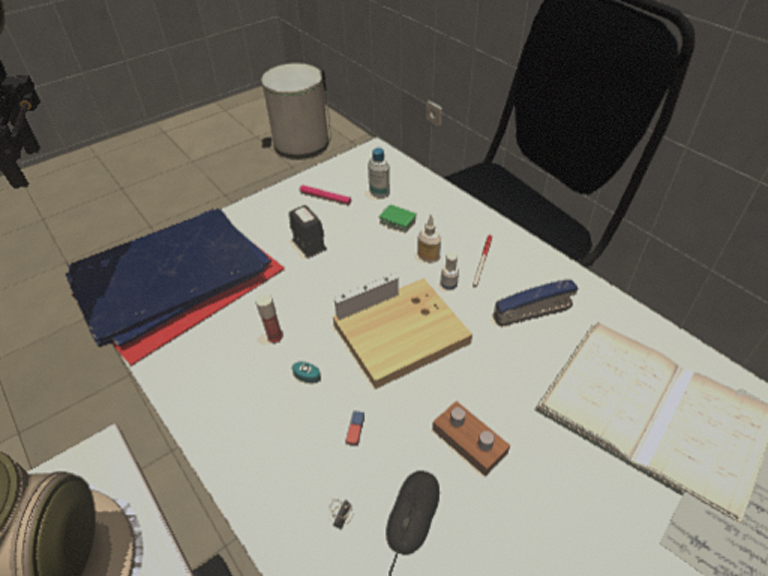

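The crop shows the board corners near (65,50), (318,78), (287,382) and (27,352), hole 1 at (123,120), hole 2 at (174,126), and the stand's pegs at (512,281) and (601,268). The stamp stands with its long side across the image. Now I turn these into metric estimates.

```bash
cat >> h.py <<'E'
def cloud(im):
    K=np.array(im['intrinsics']);k=float(im['k1'])
    h,w=im['depth'].shape; uv=np.stack(np.meshgrid(np.arange(w),np.arange(h)),-1).reshape(-1,1,2).astype(float)
    s=cv2.undistortPoints(uv,K,np.array([k,0,0,0.]))[:,0]
    d=im['depth'].reshape(-1,1); P=np.c_[s*d,d]@att(im).T+im['xyz']; P[d[:,0]<=0]=np.nan
    return P.reshape(h,w,3)
E
python3 - <<'E'
from h import *
im=dict(np.load('top.npz')); P=cloud(im)
def rect(x0,x1,y0,y1,z0,z1):
    m=(P[...,0]>x0)&(P[...,0]<x1)&(P[...,1]>y0)&(P[...,1]<y1)&(P[...,2]>z0)&(P[...,2]<z1)
    q=P[m]; print(len(q),q.mean(0).round(1),q.min(0).round(1),q.max(0).round(1),cv2.minAreaRect(q[:,:2].astype(np.float32)))
print('stamp');rect(520,650,250,370,60,90)
print('board');rect(440,680,-100,110,15,80)
print('stand');rect(490,600,-260,-130,15,35)
print('rail');rect(440,680,0,130,55,85)
for a in [(-265,-190),(-190,-140)]: rect(500,590,*a,40,55)
g=lambda x,y,z:print(onz(im,225+x/5-.4,150+y/5-.4,z).round(1))
for c in [(65,50),(318,78),(287,382),(27,352),(123,120),(174,126)]: g(*c,24)
for c in [(512,281),(601,268)]: g(*c,46)
print(im['depth'][140:146,235:250])
E
```

```text
stamp
321 [587.7 312.4  74.4] [568.6 282.5  60.4] [609.  344.7  82.2] ((588.7872924804688, 313.62017822265625), (40.31624221801758, 62.20292282104492), 0.04527769982814789)
board
3092 [585.1  23.8  27.8] [441.  -66.4  15.2] [679.9 108.6  75.5] ((560.6994018554688, 20.42853546142578), (175.54676818847656, 238.02622985839844), 89.5391616821289)
stand
512 [ 539.9 -190.6   24.7] [ 512.  -242.8   15.8] [ 569.4 -140.8   34.2] ((541.4866333007812, -192.12777709960938), (51.4672737121582, 99.95567321777344), 5.383787631988525)
rail
187 [569.8  93.8  69.5] [514.   82.   56.3] [630.  107.   75.5] ((571.8876953125, 93.71794128417969), (12.205827713012695, 115.86885833740234), 81.37446594238281)
40 [ 543.6 -216.4   46.2] [ 535.6 -226.5   41.5] [ 553.4 -206.8   51.7] ((543.9793701171875, -216.4625244140625), (18.079885482788086, 17.63631820678711), 35.45207595825195)
41 [ 538.6 -165.8   46.1] [ 529.1 -174.5   40.9] [ 548.5 -156.6   52. ] ((538.9021606445312, -165.50572204589844), (17.224241256713867, 19.044170379638672), 78.83245849609375)
[687.8  85.7  24. ]
[666.4 -62.8  24. ]
[486.9 -36.4  24.
[... 350 characters left out ...]
231.5905 1235.22   1234.1223 1233.277  1235.0479 1228.9059
  1235.1736]
 [1307.1631 1313.8555 1308.564  1305.203  1306.5907 1307.8688 1307.7815
  1265.3656 1242.4584 1235.6134 1233.173  1234.5994 1234.6362 1228.7622
  1245.2179]
 [1307.5791 1309.8561 1305.2777 1310.7922 1308.25   1310.3053 1261.2599
  1264.6545 1245.4003 1234.0577 1232.0524 1232.7112 1235.3198 1238.9912
  1252.9606]
 [1305.3383 1305.5657    0.     1306.6812 1305.6469 1305.7025 1259.1362
  1262.2811 1255.798  1240.9255 1238.2307 1236.4187 1239.1682 1245.1124
  1264.3964]
 [1310.4353 1302.7675 1306.1309 1305.4913 1304.7454 1312.6599 1263.6346
  1261.708  1257.6649 1253.5752 1247.4008 1244.4619 1246.0089 1254.4954
  1263.4847]]
```

```bash
python3 - <<'E'
from h import *
im=dict(np.load('top.npz')); P=cloud(im)
m=((P[...,2]>40)&(P[...,2]<125)&(P[...,0]>450)&(P[...,0]<800)&(P[...,1]>-120)&(P[...,1]<330)).astype(np.uint8)
n,l=cv2.connectedComponents(m)
for i in range(1,n):
    q=P[l==i]
    if len(q)>8: print(len(q),q.mean(0).round(),q.min(0).round(),q.max(0).round())
R0=R.from_rotvec(read_state()['ee_rot']).as_matrix(); print(R0.round(3))
w=grab('wrist'); print(w['xyz'],(R0.T@(np.array(w['xyz'])-read_state()['position'])).round(1),(R0.T@att(w)).round(3),w['intrinsics'])
E
```

```text
200 [769. -68.  47.] [732. -94.  40.] [800. -44.  57.]
148 [745. 140.  62.] [733. 120.  40.] [765. 162. 104.]
80 [727.  61.  59.] [715.  48.  40.] [738.  74.  77.]
200 [569.  94.  68.] [514.  80.  41.] [630. 107.  75.]
308 [586. 304.  70.] [567. 281.  40.] [609. 330.  82.]
[[ 0.398  0.917 -0.001]
 [ 0.917 -0.398 -0.001]
 [-0.001 -0.    -1.   ]]
[144.64769006 537.27214008 383.38839304] [   0.5  -81.4 -145.1] [[ 1.     0.001  0.002]
 [-0.001  0.95   0.313]
 [-0.001 -0.313  0.95 ]] [[324.82060798   0.         249.67902975]
 [  0.         324.82060798 187.63506005]
 [  0.           0.           1.        ]]
```

```bash
python3 -m handwheel '[[-0.75,0.85,0,0,0,0,88],[-0.75,0.85,0,0,0,0,88],[-0.75,0.85,0,0,0,0,88],[-0.75,0.85,0,0,0,0,88],[-0.75,0.85,0,0,0,0,88],[-0.75,0.85,0,0,0,0,88],[-0.75,0.85,0,0,0,0,88],[-0.75,0.85,0,0,0,0,88],[-0.75,0.85,0,0,0,0,88],[-0.75,0.85,0,0,0,0,88],[-0.75,0.85,0,0,0,0,88],[-0.75,0.85,0,0,0,0,88]]'
python3 -m handwheel '[[-0.75,0.85,0,0,0,0,88],[-0.75,0.85,0,0,0,0,88],[-0.75,0.85,0,0,0,0,88],[-0.75,0.85,0,0,0,0,88],[-0.75,0.7,0,0,0,0,88],[0,0,0,0,0,1,88],[0,0,0,0,0,1,88],[0,0,0,0,0,1,88],[0,0,0,0,0,1,88],[0,0,0,0,0,1,88],[0,0,0,0,0,1,88],[0,0,0,0,0,1,88]]'
python3 -m handwheel '[[0,0,0,0,0,1,88],[0,0,0,0,0,1,88],[0,0,0,0,0,1,88],[0,0,0,0,0,1,88],[0,0,0,0,0,1,88],[0,0,0,0,0,0.47,88],[0,0,0,0,0,0,88]]'
python3 - <<'E'
from h import *
s=read_state();print(s['t'],s['position'],R.from_rotvec(s['ee_rot']).as_matrix().round(4))
w=grab('wrist'); 
w['pixels']=cv2.convertScaleAbs(w['pixels'],alpha=1.6); save(w,'w1.png',s=1.5)
E
```

```text
t: 1.35
position: [450.3, 9.8, 238.7]
ee_rot: [-2.627, -1.722, -0.0]
wrist_force: [1.1, 0.9, -0.9]
grip_width: 1.001
t: 2.55
position: [540.5, -191.2, 238.4]
ee_rot: [-3.071, -0.66, 0.001]
wrist_force: [0.2, -0.1, 0.0]
grip_width: 0.999
t: 3.25
position: [540.5, -191.2, 238.5]
ee_rot: [-3.133, 0.228, 0.001]
wrist_force: [0.2, 0.8, 0.6]
grip_width: 0.998
3.25 [ 540.48647029 -191.17481329  238.50031889] [[ 9.895e-01 -1.447e-01 -5.000e-04]
 [-1.447e-01 -9.895e-01  3.000e-04]
 [-5.000e-04 -2.000e-04 -1.000e+00]]
```

View pics/w1.png

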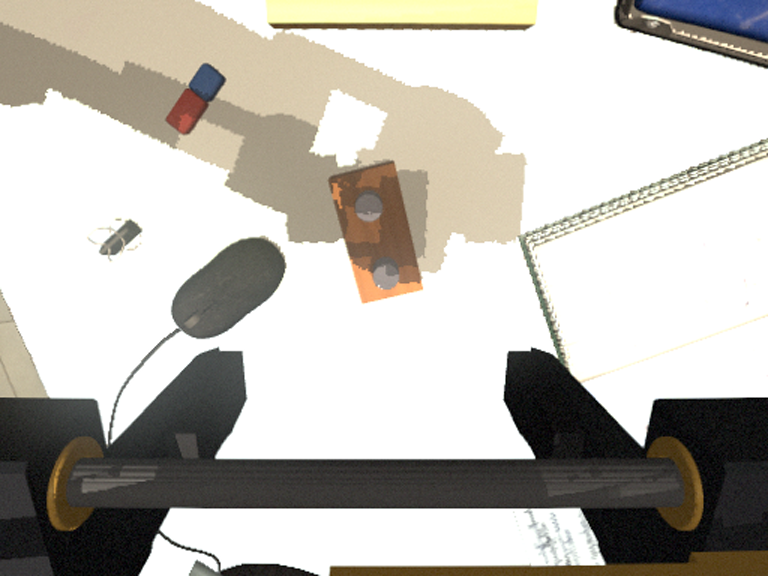

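The wrist view shows the stand's pegs at about (369,207) and (385,275) in the 1.5x picture. The board edge is parallel to the image rows, which confirms the board yaw of -8.3°.

```bash
cat >> h.py <<'E'
def pegs(im,c,z0=40,z1=55,r=25):
    P=cloud(im); m=(np.hypot(P[...,0]-c[0],P[...,1]-c[1])<r)&(P[...,2]>z0)&(P[...,2]<z1)
    m=cv2.morphologyEx(m.astype(np.uint8),cv2.MORPH_OPEN,np.ones((3,3)))
    v,u=np.nonzero(m); q=P[m>0]
    (cx,cy),rad=cv2.minEnclosingCircle(np.c_[u,v].astype(np.float32))
    zz=np.median(q[:,2]); print(len(q),'mean',q.mean(0).round(1),'z',zz.round(1),'circ',onz(im,cx,cy,zz).round(1),'px',cx,cy,rad,'r_mm',np.hypot(*(onz(im,cx,cy,zz)-onz(im,cx+rad,cy,zz))[:2]).round(1))
E
python3 - <<'E'
from h import *
w=dict(np.load('wrist.npz'))
pegs(w,(539,-165.5));pegs(w,(543.8,-216.5))
for u,v in((369/1.5,207/1.5),(385/1.5,275/1.5)): print(onz(w,u,v,46).round(1))
P=cloud(w); m=(np.hypot(P[...,0]-541,P[...,1]+191)<75)&(P[...,2]>18)&(P[...,2]<30)
print(np.median(P[...,2][m]),cv2.minAreaRect(P[m][:,:2].astype(np.float32)))
m=(np.hypot(P[...,0]-400,P[...,1]+191)<75); print('desk',np.nanmedian(P[...,2][m]))
E
```

```text
284 mean [ 539.8 -165.1   44.9] z 45.0 circ [ 539.9 -165.    45. ] px 245.24073791503906 137.75926208496094 9.559131622314453 r_mm 10.0
259 mean [ 544.8 -216.4   44.7] z 44.9 circ [ 544.9 -216.3   44.9] px 256.7112731933594 183.45774841308594 9.074742317199707 r_mm 9.9
[ 540.7 -165.2   46. ]
[ 544.9 -215.9   46. ]
23.01046625583561 ((542.2534790039062, -191.29104614257812), (50.076019287109375, 100.27622985839844), 5.578788757324219)
desk -1.0102696930723596
```

```bash
python3 -m handwheel '[[-0.11,-0.64,0.5,0,0,0,60],[0,0,0.9,0,0,0,60],[0,0,0.9,0,0,0,60],[0,0,0.9,0,0,0,60],[0,0,0.9,0,0,0,60],[0,0,0.7,0,0,0,60],[0,0,0.41,0,0,0,60],[0,0,0.1,0,0,0,60],[0,0,0,0,0,0,60]]' 30
python3 -m handwheel '[[0,0,0,0,0,0,10],[0,0,0,0,0,0,10],[0,0,0,0,0,0,10],[0,0,0,0,0,0,10],[0,0,0,0,0,0,10],[0,0,0,0,0,0,10]]' 30
```

```text
t: 4.2
position: [539.9, -165.3, 26.2]
ee_rot: [-3.133, 0.226, 0.001]
wrist_force: [0.1, -0.1, 0.4]
grip_width: 0.68
t: 4.8
position: [540.0, -165.3, 26.5]
ee_rot: [3.133, -0.227, 0.0]
wrist_force: [-1.0, -0.5, 1.8]
grip_width: 0.217
```

```bash
python3 -m handwheel '[[0,0,-0.2,0,0,0,10],[0,0,-0.55,0,0,0,10],[0,0,-1,0,0,0,10],[0,0,-1,0,0,0,10],[0,0,-1,0,0,0,10],[0.5,-0.9,0,0,0,0,10],[0.5,-0.9,0,0,0,0,10],[0.5,-0.9,0,0,0,0,10],[0.49,-1,0,0,0,0,10],[0,0,0,0,0,0,10],[0,0,0,0,0,0,10]]'
python3 - <<'E'
from h import *
s=read_state();print(s['t'],s['position'],s['grip_width'],s['wrist_force'])
w=grab('wrist'); 
w['pixels']=cv2.convertScaleAbs(w['pixels'],alpha=1.3); save(w,'w2.png',s=1.5)
E
```

```text
t: 5.9
position: [640.0, -29.6, 176.3]
ee_rot: [3.133, -0.225, -0.001]
wrist_force: [-0.8, 0.3, -0.4]
grip_width: 0.218
5.9 [639.96839929 -29.57331284 176.29177611] 0.2177499296165562 [-0.83303278  0.29650515 -0.37841523]
```

View pics/w2.png

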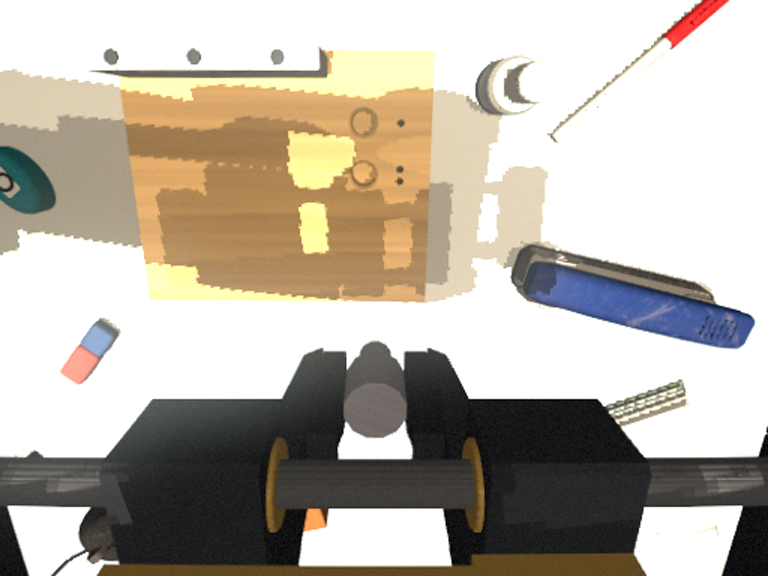

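The view shows the peg held upright, hole 1 at (364,122) with one dot, hole 2 at (363,172) with two dots, and the rail along the rows at the top left. I enlarge the holes.

```bash
python3 - <<'E'
from h import *
w=dict(np.load('wrist.npz')); g=cv2.cvtColor(w['pixels'][60:130,215:275],cv2.COLOR_RGB2GRAY)
e=cv2.resize(cv2.equalizeHist(g),None,fx=8,fy=8,interpolation=cv2.INTER_CUBIC); cv2.imwrite('pics/w2c.png',e)
u,v=364/1.5,122/1.5
print(onz(w,u,v,24).round(1),onz(w,363/1.5,172/1.5,24).round(1))
for n,a in dict(board=[(130/1.5,290/1.5),(400/1.5,290/1.5),(420/1.5,100/1.5)]).items():
    for p in a: print(dep(w,*p).round(1))
E
```

```text
[645.9  52.3  24. ] [641.   24.2  24. ]
[464.7 -35.5  -2.6]
[653.6 -53.5  23. ]
[679.6  59.8  22.9]
```

View pics/w2c.png

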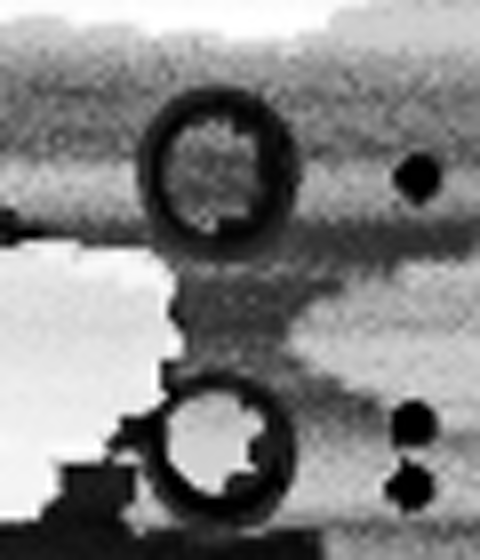

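The crop gives hole 1's ring centred at (219,171) and hole 2's at (220,447) in crop pixels.

```bash
python3 - <<'E'
from h import *
w=dict(np.load('wrist.npz'));p=read_state()['position'];R0=R.from_rotvec(read_state()['ee_rot']).as_matrix()
q=[onz(w,215+x/8-.44,60+y/8-.44,23) for x,y in((219,171),(220,447))]
d=q[0]-q[1]
for a in q: print(a.round(1),'tool delta /40',(R0.T@(a-p)/40).round(3))
print(np.hypot(*d[:2]),np.degrees(np.arctan2(-d[0],d[1])),R0.round(4))
# rail end/front edges from cloud
P=cloud(w)
m=(P[...,2]>60)&(P[...,2]<75)&(P[...,1]<130)&(P[...,1]>60)&(P[...,0]<650)
m=cv2.morphologyEx(m.astype(np.uint8),cv2.MORPH_OPEN,np.ones((3,3)))
# inner top edge: for columns, lowest row
vs=[];us=[]
for u in range(75,205,3):
    r=np.nonzero(m[:,u])[0]
    if len(r): us.append(u);vs.append(r.max()+.5)
E_=np.array([onz(w,u,v,68) for u,v in zip(us,vs)]); k=np.polyfit(E_[:,0],E_[:,1],1); print('rail yaw',np.degrees(np.arctan(k[0])),'y at hole x',np.polyval(k,q[0][0]),len(us))
n=np.array([np.sin(np.arctan(-k[0])),np.cos(np.arctan(k[0]))]); 
for a in q: print('dist hole-rail', (np.polyval(k,a[0])-a[1])*np.cos(np.arctan(k[0])))
E
```

```text
[645.3  52.8  23. ] tool delta /40 [-0.16  -2.08   3.835]
[641.   23.4  23. ] tool delta /40 [-0.161 -1.338  3.835]
29.682171646952767 -8.334994677307414 [[ 9.896e-01 -1.441e-01 -5.000e-04]
 [-1.441e-01 -9.896e-01 -2.000e-04]
 [-5.000e-04  3.000e-04 -1.000e+00]]
rail yaw -8.745152742997574 y at hole x 75.79546059704887 44
dist hole-rail 22.75758413003915
dist hole-rail 52.43899523872681
```

```bash
python3 -m handwheel '[[-0.08,-1,0,0,0,0,10],[-0.08,-1,0,0,0,0,10],[0,-0.08,0.5,0,0,0,10],[0,0,0.9,0,0,0,10],[0,0,0.9,0,0,0,10],[0,0,0.6,0,0,0,10],[0,0,0.2,0,0,0,10],[0,0,0,0,0,0,10],[0,0,0,0,0,0,10]]'
python3 -m handwheel '[[0,0,0.1,0,0,0,10],[0,0,0.1,0,0,0,10],[0,0,0.05,0,0,0,10],[0,0,0,0,0,0,10]]'
```

```text
t: 6.85
position: [646.4, 52.3, 54.0]
ee_rot: [3.133, -0.229, 0.004]
wrist_force: [0.3, 0.8, -0.9]
grip_width: 0.218
t: 7.25
position: [645.6, 53.0, 42.1]
ee_rot: [-3.133, 0.227, 0.001]
wrist_force: [-0.6, -0.4, -0.3]
grip_width: 0.212
```

```bash
python3 -m handwheel '[[0,0,0.1,0,0,0,10],[0,0,0.1,0,0,0,10],[0,0,0.1,0,0,0,10],[0,0,0,0,0,0,10]]'
python3 -m handwheel '[[0,0,0.05,0,0,0,10],[0,0,0.04,0,0,0,10],[0,0,0,0,0,0,10],[0,0,0,0,0,0,10]]'
```

```text
t: 7.65
position: [645.4, 53.0, 29.5]
ee_rot: [-3.133, 0.227, 0.002]
wrist_force: [-1.1, -0.7, -0.6]
grip_width: 0.216
t: 8.05
position: [645.7, 52.9, 26.8]
ee_rot: [3.133, -0.227, 0.0]
wrist_force: [-0.0, 1.1, -0.1]
grip_width: 0.218
```

```bash
python3 -m handwheel '[[0,0,0.025,0,0,0,10],[0,0,0.02,0,0,0,10],[0,0,0,0,0,0,10],[0,0,0,0,0,0,10]]'
```

```text
t: 8.45
position: [645.9, 53.0, 26.5]
ee_rot: [3.133, -0.227, 0.002]
wrist_force: [-4.6, 0.1, 10.1]
grip_width: 0.22
```

```bash
python3 -m handwheel '[[0,0,-0.02,0,0,0,10],[0,0,0,0,0,0,40],[0,0,0,0,0,0,40],[0,0,0,0,0,0,40],[0,0,0,0,0,0,40],[0,0,-0.3,0,0,0,40],[0,0,-0.6,0,0,0,50],[0,0,-0.9,0,0,0,50],[0,0,-0.7,0,0,0,60]]'
python3 -m handwheel '[[-0.19,0.88,0,0,0,0,60],[-0.19,0.88,0,0,0,0,60],[-0.19,0.88,0,0,0,0,60],[-0.19,0.88,0,0,0,0,60],[-0.19,0.88,0,0,0,0,60],[-0.19,0.88,0,0,0,0,60],[-0.19,0.88,0,0,0,0,60],[-0.19,0.87,0,0,0,0,60],[0,0,0,0,0,0,60],[0,0,0,0,0,0,60]]'
python3 - <<'E'
from h import *
w=grab('wrist');p=read_state()['position'];R0=R.from_rotvec(read_state()['ee_rot']).as_matrix();print(p)
pegs(w,(544.8,-216.3))
t=grab('top');pegs(t,(645,53),38,55,20)
print((R0.T@(np.array([544.8,-216.3,26.3])-p)/40).round(3))
E
```

```text
t: 9.35
position: [646.0, 52.9, 128.5]
ee_rot: [3.133, -0.227, 0.003]
wrist_force: [1.0, 0.4, 0.6]
grip_width: 0.641
t: 10.35
position: [544.9, -216.9, 126.4]
ee_rot: [3.133, -0.23, 0.001]
wrist_force: [-0.9, 0.7, -0.5]
grip_width: 0.679
[ 545.14970573 -216.11324156  126.29647635]
547 mean [ 545.  -216.4   44.7] z 44.9 circ [ 544.9 -216.3   44.9] px 249.0 196.5833282470703 13.266863822937012 r_mm 9.8
37 mean [644.2  53.1  46. ] z 45.9 circ [644.4  53.3  45.9] px 249.0 171.5 3.3542017936706543 r_mm 9.7
[-0.009  0.006  2.5  ]
```

Peg 1 reads 45.9 mm at its top in the overhead camera, against 46 mm when seated. Now the second peg.

```bash
python3 -m handwheel '[[0,0,0.5,0,0,0,60],[0,0,0.9,0,0,0,60],[0,0,0.7,0,0,0,60],[0,0,0.3,0,0,0,60],[0,0,0.1,0,0,0,60],[0,0,0,0,0,0,60],[0,0,0,0,0,0,10],[0,0,0,0,0,0,10],[0,0,0,0,0,0,10],[0,0,0,0,0,0,10],[0,0,0,0,0,0,10]]' 30
python3 - <<'E'
from h import *
s=read_state();p=s['position'];R0=R.from_rotvec(s['ee_rot']).as_matrix();print(p,s['grip_width'],s['wrist_force'])
print((R0.T@(np.array([641.2,23.3,26.3])-p)/40).round(3))
E
```

```text
t: 11.55
position: [545.0, -216.6, 26.0]
ee_rot: [3.133, -0.227, 0.0]
wrist_force: [-0.3, 0.5, 0.2]
grip_width: 0.253
[ 545.01847805 -216.60252821   25.96524493] 0.2525489815139182 [-0.32054359  0.46806738  0.22113739]
[ 1.513 -6.282 -0.009]
```

```bash
python3 -m handwheel '[[0,0,0,0,0,0,10],[0,0,0,0,0,0,10],[0,0,0,0,0,0,10],[0,0,-0.2,0,0,0,10],[0,0,-0.6,0,0,0,10],[0,0,-0.9,0,0,0,10],[0,0,-0.8,0,0,0,10],[0.19,-0.78,0,0,0,0,10],[0.19,-0.78,0,0,0,0,10],[0.19,-0.78,0,0,0,0,10],[0.19,-0.78,0,0,0,0,10]]'
python3 -m handwheel '[[0.19,-0.78,0,0,0,0,10],[0.19,-0.78,0,0,0,0,10],[0.19,-0.8,0,0,0,0,10],[0.18,-0.8,0,0,0,0,10],[0,0,0,0,0,0,10],[0,0,0.6,0,0,0,10],[0,0,0.8,0,0,0,10],[0,0,0.4,0,0,0,10],[0,0,0,0,0,0,10],[0,0,0,0,0,0,10]]'
python3 - <<'E'
from h import *
s=read_state();p=s['position'];R0=R.from_rotvec(s['ee_rot']).as_matrix();print(p,s['grip_width'],s['wrist_force'])
print((R0.T@(np.array([641.2,23.3,26.3])-p)/40).round(3))
E
```

```text
t: 12.65
position: [593.3, -96.2, 126.2]
ee_rot: [-3.133, 0.228, -0.0]
wrist_force: [-0.2, 0.2, -0.4]
grip_width: 0.217
t: 13.65
position: [641.2, 22.8, 54.5]
ee_rot: [3.133, -0.228, 0.001]
wrist_force: [0.6, 0.5, -0.7]
grip_width: 0.218
[641.20785011  22.80369606  54.52210127] 0.2184792265717481 [ 0.62670985  0.5242225  -0.66217278]
[-0.002 -0.012  0.706]
```

```bash
python3 -m handwheel '[[0,-0.01,0.1,0,0,0,10],[0,0,0.1,0,0,0,10],[0,0,0.1,0,0,0,10],[0,0,0,0,0,0,10]]'
python3 -m handwheel '[[0,0,0.1,0,0,0,10],[0,0,0.1,0,0,0,10],[0,0,0.1,0,0,0,10],[0,0,0,0,0,0,10]]'
```

```text
t: 14.05
position: [640.8, 23.8, 41.3]
ee_rot: [-3.133, 0.227, 0.001]
wrist_force: [-0.7, 0.9, -1.0]
grip_width: 0.214
t: 14.45
position: [640.7, 23.8, 29.0]
ee_rot: [-3.133, 0.227, 0.002]
wrist_force: [-0.8, -0.1, -1.4]
grip_width: 0.22
```

```bash
python3 -m handwheel '[[0,0,0.05,0,0,0,10],[0,0,0.04,0,0,0,10],[0,0,0.03,0,0,0,10],[0,0,0,0,0,0,10],[0,0,0,0,0,0,10]]'
```

```text
t: 14.95
position: [641.1, 23.7, 25.9]
ee_rot: [3.133, -0.227, 0.001]
wrist_force: [-2.6, 0.0, 6.1]
grip_width: 0.215
```

```bash
python3 -m handwheel '[[0,0,-0.01,0,0,0,40],[0,0,0,0,0,0,40],[0,0,0,0,0,0,40],[0,0,0,0,0,0,40],[0,0,-0.3,0,0,0,40],[0,0,-0.6,0,0,0,50],[0,0,-0.9,0,0,0,70],[0,0,-0.9,0,0,0,88],[0,0,-0.9,0,0,0,88],[0,0,-0.9,0,0,0,88]]'
python3 -m handwheel '[[-0.34,-0.82,-0.1,0,0,0,88],[-0.34,-0.82,-0.1,0,0,0,88],[-0.34,-0.82,-0.1,0,0,0,88],[-0.34,-0.82,-0.1,0,0,0,88],[-0.34,-0.82,-0.1,0,0,0,88],[-0.34,-0.82,-0.1,0,0,0,88],[0,0,0,0,0,0,88],[0,0,0,0,0,0,88]]'
python3 - <<'E'
from h import *
s=read_state();print(s['t'],s['position'],s['ee_rot'])
w=grab('wrist'); P=cloud(w); t=grab('top'); pegs(t,(641,23.5),38,55,15);pegs(t,(645.3,53),38,55,15)
m=(np.hypot(P[...,0]-588,P[...,1]-310)<70)&(P[...,2]>65)&(P[...,2]<85)
q=P[m]; print(len(q),np.median(q[:,2]),cv2.minAreaRect(q[:,:2].astype(np.float32)),q.mean(0))
w['pixels']=cv2.convertScaleAbs(w['pixels'],alpha=1.6); save(w,'w3.png',s=1.5)
E
```

```text
t: 15.95
position: [640.8, 23.8, 207.9]
ee_rot: [3.133, -0.227, 0.001]
wrist_force: [0.2, 0.4, -0.4]
grip_width: 0.884
t: 16.75
position: [588.5, 230.6, 230.1]
ee_rot: [3.133, -0.225, 0.001]
wrist_force: [1.1, 0.2, 0.8]
grip_width: 1.0
16.75 [588.49406797 230.58680462 230.06296933] [ 3.13342112e+00 -2.25219133e-01  1.37447202e-03]
38 mean [639.   23.3  46.1] z 46.5 circ [638.9  23.3  46.5] px 259.5 173.0 3.3542017936706543 r_mm 9.6
30 mean [644.7  51.6  47.6] z 47.5 circ [644.6  52.5  47.5] px 249.27777099609375 171.27777099609375 3.2213733196258545 r_mm 9.3
3070 73.74488813529538 ((591.46728515625, 314.7039794921875), (61.484153747558594, 39.19121170043945), 86.68670654296875) [591.6828411  315.56915301  73.29290171]
```

View pics/w3.png

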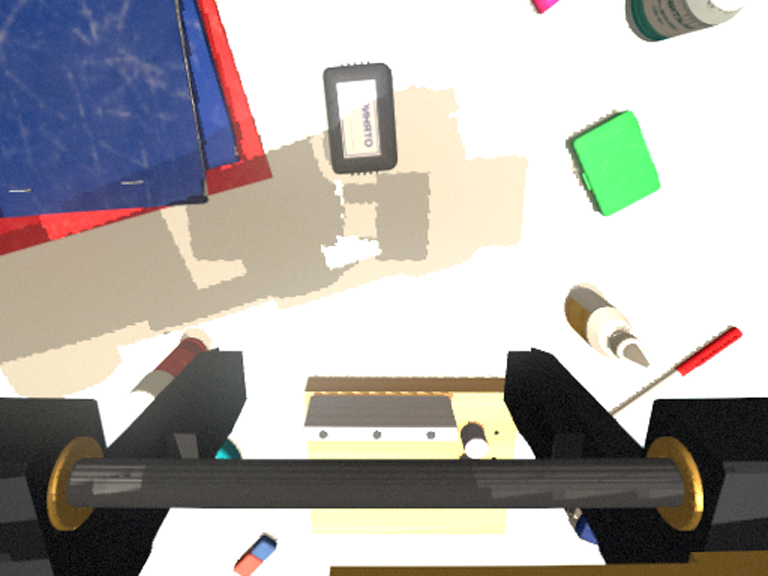

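The stamp stands upright at about (360,118) in the 1.5x picture, turned about 4° to the tool. Its top reads 74 mm at (591.5,314.7), so it matches the sizes given. The area around it is clear for the fingers.

```bash
python3 -m handwheel '[[-0.08,-0.7,0,0,0,0,88],[-0.08,-0.7,0.3,0,0,0,88],[-0.07,-0.69,0.7,0,0,0,88],[0,0,0.5,0,0,-0.8,88],[0,0,0,0,0,0,88],[0,0,0,0,0,0,88]]'
python3 - <<'E'
from h import *
s=read_state();p=s['position'];R0=R.from_rotvec(s['ee_rot']).as_matrix();print(p,np.degrees(np.arctan2(R0[1,0],R0[0,0])))
w=grab('wrist'); P=cloud(w)
m=(np.hypot(P[...,0]-591,P[...,1]-314)<60)&(P[...,2]>65)&(P[...,2]<85)
m=cv2.morphologyEx(m.astype(np.uint8),cv2.MORPH_OPEN,np.ones((3,3)))>0
q=P[m]; r=cv2.minAreaRect(q[:,:2].astype(np.float32));print(len(q),np.median(q[:,2]),r,q.mean(0))
c=np.array([*r[0],36]);print((R0.T@(c-p)/40).round(3))
E
```

```text
t: 17.45
position: [592.3, 313.2, 170.0]
ee_rot: [3.14, -0.101, 0.0]
wrist_force: [0.2, 0.5, 0.4]
grip_width: 0.996
[592.3270838 313.1771644 169.979107 ] -3.698578345344372
3578 73.66562515143637 ((591.5252075195312, 315.34808349609375), (61.268165588378906, 38.99907684326172), 86.61405181884766) [591.66475234 317.8939669   73.12222738]
[-0.024 -0.053  3.349]
```

```bash
python3 -m handwheel '[[-0.02,-0.05,0.5,0,0,0,88],[0,0,0.9,0,0,0,88],[0,0,0.9,0,0,0,88],[0,0,0.7,0,0,0,88],[0,0,0.25,0,0,0,88],[0,0,0.1,0,0,0,88],[0,0,0,0,0,0,88],[0,0,0,0,0,0,38],[0,0,0,0,0,0,38],[0,0,0,0,0,0,38],[0,0,0,0,0,0,38]]' 25
python3 -m handwheel '[[0,0,0,0,0,0,38],[0,0,0,0,0,0,38],[0,0,0,0,0,0,38]]' 25
```

```text
t: 18.6
position: [591.1, 316.4, 35.8]
ee_rot: [-3.14, 0.096, -0.001]
wrist_force: [0.2, -0.0, 0.3]
grip_width: 0.661
t: 18.9
position: [591.0, 316.4, 35.4]
ee_rot: [-3.14, 0.096, -0.0]
wrist_force: [0.1, 0.4, 0.8]
grip_width: 0.488
```

```bash
python3 -m handwheel '[[0,0,-0.1,0,0,0,38],[0,0,-0.4,0,0,0,38],[0,0,-0.8,0,0,0,38],[0,0,-0.8,0,0,0,38],[0,0,-0.8,0,0,0.4,38],[0,0,0,0,0,0.43,38],[0.08,0.42,0,0,0,0,38],[0.16,0.85,0,0,0,0,38],[0.16,0.85,0,0,0,0,38],[0.16,0.85,0,0,0,0,38],[0.16,0.85,0,0,0,0,38],[0.16,0.85,0,0,0,0,38]]'
python3 -m handwheel '[[0.16,0.85,0,0,0,0,38],[0.16,0.8,0,0,0,0,38],[0.09,0.43,0,0,0,0,38],[0,0,0,0,0,0,38],[0,0,0,0,0,0,38]]'
python3 - <<'E'
from h import *
s=read_state();p=s['position'];R0=R.from_rotvec(s['ee_rot']).as_matrix();print(s['t'],p,np.degrees(np.arctan2(R0[1,0],R0[0,0])),s['grip_width'],R0[2])
print((R0.T@(np.array([602.3,41.4,59.4])-p)/40).round(3))
w=grab('wrist'); save(w,'w4.png',s=1.5)
E
```

```text
t: 20.1
position: [597.5, 124.1, 150.5]
ee_rot: [3.133, -0.231, -0.003]
wrist_force: [1.0, -0.5, -2.5]
grip_width: 0.487
t: 20.6
position: [601.9, 42.0, 151.0]
ee_rot: [-3.133, 0.232, 0.002]
wrist_force: [0.0, 0.4, -1.6]
grip_width: 0.484
20.6 [601.90741893  42.00253309 151.01408879] -8.480594337086588 0.48448076874214785 [-9.86840832e-04 -3.78734153e-04 -9.99999441e-01]
[0.014 0.014 2.29 ]
```

View pics/w4.png

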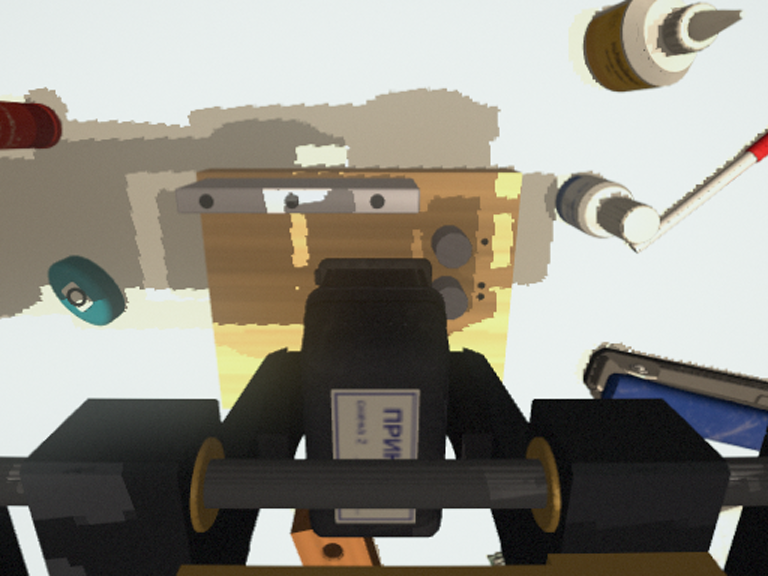

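The view shows the stamp held square, with its edges parallel to the rail, whose inner edge is horizontal at row 212. Both pegs are standing in holes 1 and 2, at (452,246) and (450,297). Next I lower it.

```bash
python3 -m handwheel '[[0,0,0.4,0,0,0,38],[0,0,0.8,0,0,0,38],[0,0,0.7,0,0,0,38],[0,0,0.25,0,0,0,38],[0,0,0.05,0,0,0,38],[0,0,0,0,0,0,38],[0,0,0,0,0,0,38]]'
python3 -m handwheel '[[0,0,0.03,0,0,0,38],[0,0,0.02,0,0,0,38],[0,0,0,0,0,0,38],[0,0,0,0,0,0,38]]'
```

```text
t: 21.35
position: [602.9, 41.9, 64.8]
ee_rot: [3.133, -0.232, 0.004]
wrist_force: [0.8, 0.2, -1.9]
grip_width: 0.485
t: 21.75
position: [602.3, 41.6, 61.5]
ee_rot: [3.133, -0.232, 0.0]
wrist_force: [0.3, -0.0, -2.2]
grip_width: 0.488
```

```bash
python3 -m handwheel '[[0,0,0.025,0,0,0,38],[0,0,0.02,0,0,0,38],[0,0,0,0,0,0,38],[0,0,0,0,0,0,38]]'
```

```text
t: 22.15
position: [602.2, 41.7, 59.5]
ee_rot: [3.133, -0.232, -0.0]
wrist_force: [-0.3, 0.4, -1.9]
grip_width: 0.487
```

```bash
python3 -m handwheel '[[0,0,0.02,0,0,0,38],[0,0,0.0,0,0,0,38],[0,0,0,0,0,0,38]]'
```

```text
t: 22.45
position: [602.3, 41.7, 59.3]
ee_rot: [3.133, -0.232, 0.001]
wrist_force: [-1.2, -0.2, 5.9]
grip_width: 0.48
```

```bash
python3 -m handwheel '[[0,-0.05,-0.005,0,0,0,38],[0,-0.05,0,0,0,0,38],[0,-0.04,0,0,0,0,38],[0,0,0,0,0,0,38],[0,0,0,0,0,0,38]]'
python3 -m handwheel '[[0,-0.025,0,0,0,0,38],[0,0,0,0,0,0,38],[0,0,0,0,0,0,38]]'
```

```text
t: 22.95
position: [603.5, 47.3, 59.3]
ee_rot: [3.133, -0.232, 0.002]
wrist_force: [0.1, -1.3, 4.8]
grip_width: 0.486
t: 23.25
position: [603.7, 48.2, 59.3]
ee_rot: [3.133, -0.232, 0.002]
wrist_force: [-0.8, -2.1, 5.0]
grip_width: 0.482
```

```bash
python3 -m handwheel '[[0,-0.025,0,0,0,0,38],[0,0,0,0,0,0,38],[0,0,0,0,0,0,38]]'
python3 -m handwheel '[[0,-0.02,0,0,0,0,38],[0,0,0,0,0,0,38],[0,0,0,0,0,0,38]]'
```

```text
t: 23.55
position: [603.8, 49.1, 59.3]
ee_rot: [3.133, -0.232, 0.002]
wrist_force: [0.4, -1.3, 5.7]
grip_width: 0.489
t: 23.85
position: [603.9, 49.9, 59.3]
ee_rot: [3.133, -0.232, 0.002]
wrist_force: [-0.1, -1.5, 5.0]
grip_width: 0.486
```

```bash
python3 -m handwheel '[[0,-0.02,0,0,0,0,38],[0,0,0,0,0,0,38],[0,0,0,0,0,0,38]]'
python3 -m handwheel '[[0,-0.015,0,0,0,0,38],[0,0,0,0,0,0,38],[0,0,0,0,0,0,38]]'
```

```text
t: 24.15
position: [604.0, 50.4, 59.4]
ee_rot: [3.132, -0.232, 0.002]
wrist_force: [-1.4, -3.5, 6.1]
grip_width: 0.484
t: 24.45
position: [604.0, 50.5, 59.4]
ee_rot: [3.131, -0.232, 0.001]
wrist_force: [-0.9, -6.4, 6.7]
grip_width: 0.484
```

Contact with the rail is made at about 5 N. Next I slide towards the pegs.

```bash
python3 -m handwheel '[[0.05,0,0,0,0,0,38],[0.05,0,0,0,0,0,38],[0.04,0,0,0,0,0,38],[0,0,0,0,0,0,38],[0,0,0,0,0,0,38]]'
python3 -m handwheel '[[0.025,0,0,0,0,0,38],[0,0,0,0,0,0,38],[0,0,0,0,0,0,38]]'
```

```text
t: 24.95
position: [608.4, 49.8, 59.3]
ee_rot: [3.131, -0.232, -0.003]
wrist_force: [-6.6, -5.3, 9.2]
grip_width: 0.492
t: 25.25
position: [609.3, 49.7, 59.4]
ee_rot: [3.131, -0.232, -0.003]
wrist_force: [-5.9, -6.3, 8.8]
grip_width: 0.486
```

```bash
python3 -m handwheel '[[0.025,0,0,0,0,0,38],[0,0,0,0,0,0,38],[0,0,0,0,0,0,38]]'
python3 -m handwheel '[[0.02,0,0,0,0,0,38],[0,0,0,0,0,0,38],[0,0,0,0,0,0,38]]'
```

```text
t: 25.55
position: [610.2, 49.5, 59.4]
ee_rot: [3.131, -0.232, -0.004]
wrist_force: [-7.1, -6.2, 10.1]
grip_width: 0.484
t: 25.85
position: [611.0, 49.4, 59.4]
ee_rot: [3.131, -0.232, -0.004]
wrist_force: [-7.9, -6.9, 9.8]
grip_width: 0.488
```

```bash
python3 -m handwheel '[[0.02,0,0,0,0,0,38],[0,0,0,0,0,0,38],[0,0,0,0,0,0,38]]'
python3 -m handwheel '[[0.015,0,0,0,0,0,38],[0,0,0,0,0,0,38],[0,0,0,0,0,0,38]]'
```

```text
t: 26.15
position: [611.8, 49.3, 59.3]
ee_rot: [3.131, -0.232, -0.004]
wrist_force: [-7.0, -6.4, 10.3]
grip_width: 0.491
t: 26.45
position: [612.2, 49.2, 59.3]
ee_rot: [3.131, -0.232, -0.004]
wrist_force: [-7.5, -5.8, 11.9]
grip_width: 0.487
```

```bash
python3 -m handwheel '[[0.015,0,0,0,0,0,38],[0,0,0,0,0,0,38],[0,0,0,0,0,0,38]]'
python3 -m handwheel '[[0.015,0,0,0,0,0,38],[0,0,0,0,0,0,38],[0,0,0,0,0,0,38]]'
```

```text
t: 26.75
position: [612.7, 49.2, 59.4]
ee_rot: [3.131, -0.232, -0.005]
wrist_force: [-8.3, -5.7, 10.9]
grip_width: 0.485
t: 27.05
position: [612.9, 49.2, 59.4]
ee_rot: [3.131, -0.232, -0.006]
wrist_force: [-10.5, -5.7, 11.6]
grip_width: 0.488
```

```bash
python3 -m handwheel '[[0.015,0,0,0,0,0,38],[0,0,0,0,0,0,38],[0,0,0,0,0,0,38]]'
python3 - <<'E'
from h import *
s=read_state();print(s)
w=grab('wrist'); save(w,'w5.png',(130,80,400,330),2.9)
sc=grab('scene'); sc['pixels']=cv2.convertScaleAbs(sc['pixels'],alpha=1.5); save(sc,'s5.png',(190,130,350,260),4.6)
E
```

```text
t: 27.35
position: [613.1, 49.1, 59.4]
ee_rot: [3.131, -0.231, -0.008]
wrist_force: [-12.8, -5.7, 13.6]
grip_width: 0.487
{'t': 27.35, 'joints': array([-0.1114505 ,  0.66597371,  1.34605538, -0.00211078,  1.13461792,
        0.03703605]), 'qvel': array([ 1.43346433e-03, -2.35846632e-03, -7.50616910e-05,  1.00575589e-03,
        8.24562526e-04, -2.07124656e-03]), 'joint_efforts': array([  2.8364756 , -46.21730089, -20.26495993,   1.67813335,
        -2.97336482,   0.06635291]), 'position': array([613.05506493,  49.14252716,  59.41376337]), 'ee_rot': array([ 3.13131531, -0.2314957 , -0.00804112]), 'wrist_force': array([-12.82334507,  -5.72784595,  13.62488765]), 'ft_torque': array([-0.98901046,  2.20261847,  0.10470947]), 'grip_width': 0.4869510624120422}
```

View pics/w5.png

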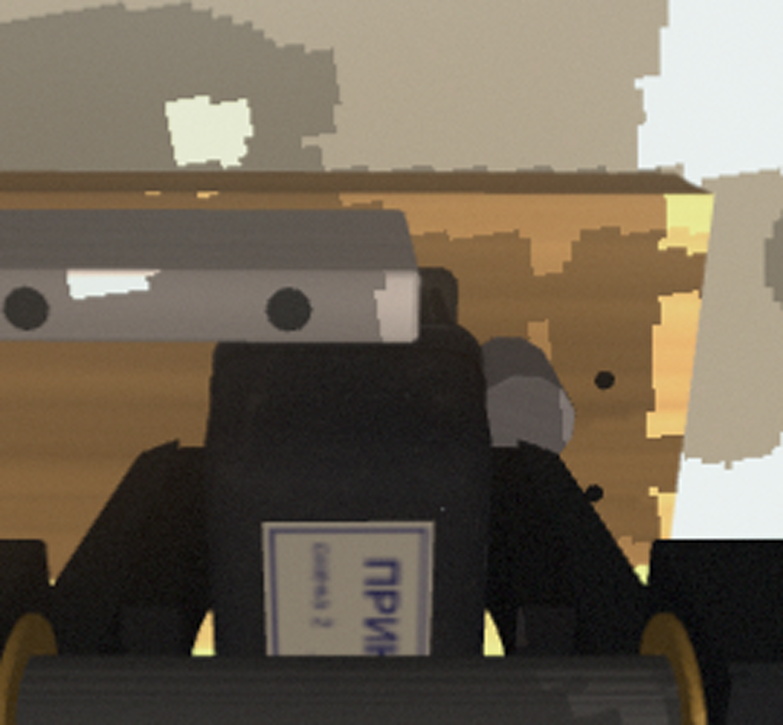

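View pics/s5.png

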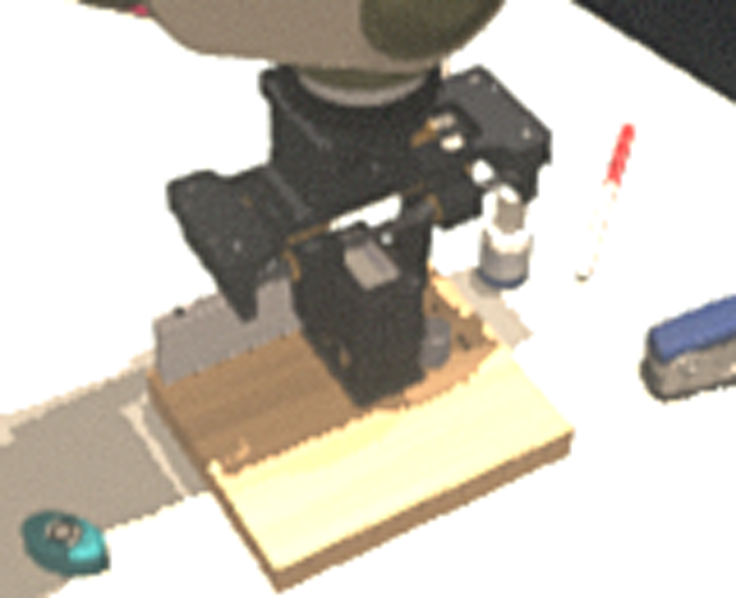

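The wrist crop shows the stamp's end flush along the rail's inner edge (row 341, x 215-418), with peg 1 at (525,400) touching its side. The scene crop shows it standing upright in the corner. I add one small press and then check that it holds steady.

```bash
python3 -m handwheel '[[0.015,-0.005,0,0,0,0,38],[0,0,0,0,0,0,38],[0,0,0,0,0,0,38],[0,0,0,0,0,0,38],[0,0,0,0,0,0,38],[0,0,0,0,0,0,38]]'
python3 - <<'E'
from h import *
s=read_state();R0=R.from_rotvec(s['ee_rot']).as_matrix();print(R0.round(4),s['ft_torque'])
w=grab('wrist'); P=cloud(w)
b=(P[...,2]>90)&(P[...,2]<105)&(np.hypot(P[...,0]-613,P[...,1]-49)<50)
# stamp end edge vs rail edge angles in image columns
g=cv2.cvtColor(w['pixels'],cv2.COLOR_RGB2GRAY).astype(float)
us=np.arange(206,272); ed=[]
for u in us:
    c=g[185:215,u]; ed.append(185+np.argmin(np.diff(cv2.GaussianBlur(c.reshape(-1,1),(1,5),0)[:,0])))
print('rail/stamp edge slope deg',np.degrees(np.arctan(np.polyfit(us,ed,1)[0])),ed[::8])
pegs(w,(645.5,53),38,55,13)
q=P[b]; print('top z',np.median(q[:,2])); A=np.c_[q[:,:2],np.ones(len(q))]; print('top tilt deg',np.degrees(np.linalg.lstsq(A,q[:,2],rcond=None)[0][:2]))
E
```

```text
t: 28.05
position: [613.2, 49.2, 59.4]
ee_rot: [3.131, -0.231, -0.01]
wrist_force: [-14.2, -6.6, 15.1]
grip_width: 0.486
[[ 0.9891 -0.147  -0.0064]
 [-0.147  -0.9891 -0.0015]
 [-0.0061  0.0024 -1.    ]] [-1.09663468  2.61349606  0.10205949]
rail/stamp edge slope deg 9.822849205986174e-15 [np.int64(197), np.int64(197), np.int64(197), np.int64(197), np.int64(197), np.int64(197), np.int64(197), np.int64(197), np.int64(197)]
766 mean [647.9  55.5  44.5] z 44.9 circ [646.9  54.8  44.9] px 310.0 221.5 18.741764068603516 r_mm 10.0
top z 97.88964982819358
top tilt deg [-0.4909508  -2.34025189]
```

```bash
python3 - <<'E'
from h import *
ey=np.array([.147,.989]);ex=np.array([.989,-.147])
for n in('wrist','top','scene'):
    w=get_image(n); P=cloud(w); d=P[...,:2]-np.array([613.2,48.2]); a=d@ex; b=d@ey; z=P[...,2]
    def prof(nm,m,co,bins):
        for lo,hi in zip(bins[:-1],bins[1:]):
            k=m&(co>=lo)&(co<hi)
            if k.sum()>4: print(n,nm,lo,hi,k.sum(),np.median(z[k]).round(2))
    prof('stamp y',(abs(a)<15)&(z>85)&(z<110),b,[-34,-28,-20,-12,-4,4,12,20,26,32])
    prof('board',(z>10)&(z<35)&(a<-40)&(a>-100),b,[-90,-70,-50,-30,-10,10,30])
    prof('rail x',(z>60)&(z<80)&(b>30)&(b<48),a,[-90,-60,-30,0,25])
E
```

```text
wrist stamp y -34 -28 77 96.46
wrist stamp y -28 -20 902 98.08
wrist stamp y -20 -12 453 98.42
wrist stamp y -4 4 744 98.25
wrist stamp y 4 12 1368 98.29
wrist stamp y 12 20 1469 98.3
wrist stamp y 20 26 1276 97.96
wrist stamp y 26 32 1942 93.7
wrist board -90 -70 41 23.14
wrist board -50 -30 103 22.92
wrist board -30 -10 2053 22.99
wrist board -10 10 2845 22.98
wrist board 10 30 1072 23.06
wrist rail x -90 -60 1963 67.92
wrist rail x -60 -30 1999 67.93
wrist rail x -30 0 2670 68.14
wrist rail x 0 25 1420 68.25
top board -90 -70 125 24.43
top board -70 -50 5 29.41
scene stamp y -34 -28 54 92.93
scene stamp y -28 -20 36 97.29
scene stamp y -20 -12 27 96.88
scene stamp y -12 -4 30 97.22
scene stamp y -4 4 24 97.45
scene stamp y 12 20 7 96.96
scene stamp y 20 26 9 96.87
scene board -90 -70 174 22.01
scene board -70 -50 161 22.01
scene board -50 -30 165 22.03
scene board -30 -10 151 22.07
scene board -10 10 154 21.79
scene board 10 30 144 22.13
scene rail x -90 -60 55 66.12
scene rail x -60 -30 9 63.1
```

The stamp's top is level along its length, reading 98.3 mm (about 99 mm allowing for the camera's 1 mm low bias). It is standing flat, and the forces are steady and moderate, so I hand it in.

```bash
python3 -c "
from rig import *
s=read_state();print(s['t'],s['wrist_force'],s['grip_width']);print(hand_in())"
```

```text
28.25 [-15.50264743  -5.83914777  15.10744384] 0.48589276730656106
the job is handed in; nothing more can be done
None
```

The stamping guide is set up and I handed the job in at about 28 s of the 72 s allowed. The gripper was still holding the stamp pressed into the corner. I seated one peg in hole 1 and let go of it, then seated the other in hole 2. After that I stood the stamp on the board, slid it against the rail, and slid it along against the pegs.

**Last checks:**
- **Pegs:** both stopped at the seated height with a light push (10 N and 6 N). The overhead camera put their tops at 45.9–47.5 mm, against 46 mm expected; readings that far apart are within that camera's noise.
- **Stamp:** its top is level along its length to about 0.4 mm. It stands at about 99 mm, which is correct for sitting flat on the board. Its end is flush along the rail in the wrist view, and the gripper's yaw is within about 0.3° of the measured board direction.
- **Forces:** at hand-in it was pressing about 15 N towards the pegs (roughly 7 N of that is sliding friction), 6 N against the rail and 15 N down, all steady.

**Less certain:**
- The stamp met the pegs about 1.5 mm beyond the predicted place. That fits the pegs' play in their holes plus a slight 0.4° lean of the gripper.
- Peg 2's contact with the stamp was hidden from the cameras. I judged it from the force and the squareness.
- A rough fit to the stamp's top suggested a 2.3° tilt. A closer look showed this came from its rounded edge.

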